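# Snap the coffee canisters' clamps shut

### The job

The two coffee canisters have just been refilled: their lids are down, but the clamp lever on the side of each still stands open. With the fingertips, push each lever down past centre until it snaps shut along the side of its canister. Leave both canisters standing where they are, not lifted or shoved about, and the pitcher, cup lids and paper cup undisturbed.

Things in the scene. Friction and masses are not known exactly. Their poses are not given: they have to be found in the camera images.
- tall_can: Dark red canister with a steel lid: clip-top coffee canister, a loose steel cylinder 110 mm across and 160 mm high to the top of its lid (4 mm more while the clamp is open, as the lid rides up on its springy gasket), full, 0.9 to 1.4 kg. Origin at the centre of its underside, z up. Its clamp is on the side that its own -x axis points to.
- tall_can_pivot (a point): The clamp lever's hinge pin: on the canister's -x side, 68 mm from its axis (13 mm off the wall) and 142 mm above the table. The pin lies level, along the canister's own y.
- tall_can_pad (a point): Centre of the lever's thumb plate, 45 mm from the hinge pin along the lever. The lever is a flat plate, orange, 26 mm wide and 3 mm thick, with a rolled edge 60 mm from the pin; the pin, this point and the edge are in one straight line. It moves with the lever.
- tall_can_lever (a joint): Lever angle in rad. 0 = open, on its stop, pointing away from the canister and 40 degrees above level. It grows as the lever goes down: 0.70 level, 1.54 dead centre (48 degrees below level), 2.18 shut, hanging along the wall (85 degrees below level). The wire bail springs it back to 0 before dead centre and on to 2.18 past it. Pushing it down takes about 3 N square on the plate, fading to nothing at dead centre.
- short_can: Black canister with a steel lid: clip-top coffee canister, a loose steel cylinder 110 mm across and 120 mm high to the top of its lid (4 mm more while the clamp is open, as the lid rides up on its springy gasket), full, 0.9 to 1.4 kg. Origin at the centre of its underside, z up. Its clamp is on the side that its own -x axis points to.
- short_can_pivot (a point): The clamp lever's hinge pin: on the canister's -x side, 68 mm from its axis (13 mm off the wall) and 102 mm above the table. The pin lies level, along the canister's own y.
- short_can_pad (a point): Centre of the lever's thumb plate, 45 mm from the hinge pin along the lever. The lever is a flat plate, orange, 26 mm wide and 3 mm thick, with a rolled edge 60 mm from the pin; the pin, this point and the edge are in one straight line. It moves with the lever.
- short_can_lever (a joint): Lever angle in rad. 0 = open, on its stop, pointing away from the canister and 40 degrees above level. It grows as the lever goes down: 0.70 level, 1.54 dead centre (48 degrees below level), 2.18 shut, hanging along the wall (85 degrees below level). The wire bail springs it back to 0 before dead centre and on to 2.18 past it. Pushing it down takes about 3 N square on the plate, fading to nothing at dead centre.
- pitcher: Steel milk pitcher, loose, 90 mm across and 105 mm high with a side handle reaching 75 mm from its axis; stands empty beyond the canisters. Origin at the centre of its underside. A bystander.
- lid_stack: Stack of black cup lids, loose, 90 mm across and 63 mm high, to the left of the canisters. Origin at the centre of its underside. A bystander.
- paper_cup: Orange-brown paper cup, loose and light, 80 mm across the rim and 105 mm high, to the right of the canisters. Origin at the centre of its underside. A bystander.
Things that resemble listed ones, but are neither listed nor needed, are in the scene too. What is shaped like the tall_can but blue is not meant. Leave any green look-alike of the short_can alone.

How it is judged:
At the end, for the whole second after the job is handed in: Both clamp levers are shut (joint above 2.05 rad), both canisters stand upright and at rest within 40 mm of where they started, and the pitcher, lid stack and paper cup are within 20 mm of where they started (value of joint each of tall_can_lever, short_can_lever above 2.05 rad and angle between each of tall_can, short_can's own z axis and vertical below 0.05 rad and distance of each of tall_can, short_can from where it was at the start of the episode below 0.04 m and linear speed of each of tall_can, short_can below 0.02 m/s and distance of each of pitcher, lid_stack, paper_cup from where it was at the start of the episode below 0.02 m); the robot touches nothing.
It fails at once if a canister is lifted (20 mm off the table) or tipped over (more than 0.35 rad) (height (world z) of any of tall_can, short_can above 0.02 m or angle between any of tall_can, short_can's own z axis and vertical above 0.35 rad).
It fails at once if a canister is shoved more than 40 mm (distance of any of tall_can, short_can from where it was at the start of the episode above 0.04 m).
It fails at once if the pitcher, lid stack or paper cup is moved more than 20 mm (distance of any of pitcher, lid_stack, paper_cup from where it was at the start of the episode above 0.02 m).
It also fails if it takes over 48 s, if anything falls off the work surface, if the arm or the gripper's body presses on something with over 40 N, if the wrist force passes 120 N, or if a joint passes its speed limit or range.

### The arm

A 6-joint arm with a two-finger parallel gripper is mounted at the origin on the work surface. World frame = base frame: x ahead of the robot, y to its left, z up, the work surface at z = 0. Lengths are in m, angles in rad, forces in N, time in s.
With the tool pointing down it reaches from about 0.2 to 0.875 m from the base axis. Payload 3.4 kg.
Tool frame: the origin (TCP) lies midway between the tips of the shut fingers; the grasp point (between the pads) lies 19 mm behind it (grip_depth is the distance from the TCP to the grasp point, in m); x points along the fingers, y is the direction in which the jaws open and shut, and the axes are right-handed (so a half turn about x gives the same grasp; the last joint's range is limited). The gripper opens to 94 mm and grips with 3 to 60 N. Pads are 16 mm wide; open, the fingers measure 119 mm over their backs; the gripper's body (75 mm by 177 mm) begins 78 mm behind the grasp point.
Start: joints at [-1.415, 0.276, 1.505, -0, 1.361, -0.121], TCP at [0.157, -0.553, 0.205] pointing down, gripper open.
Joint ranges: [-2.89, 2.89], [-0.75, 2.08], [0.22, 2.7], [-1.18, 4.32], [0.11, 2.71], [-2.7, 2.7]. Speed limits (rad/s): [2.57, 2.57, 3.14, 3.14, 3.14, 3.14].

### API

Orientations are given as [roll, pitch, yaw] about the fixed x, y, z axes, in that order (R = Rz(yaw) Ry(pitch) Rx(roll)).
In Python, from plant import * gives the robot as it stands.
- The arm moves only by the shell command python3 -m jog 'ROWS' [FORCE]. ROWS is JSON, a list of rows, each a list of 3 entries, a list of its own where there are three numbers: the shift along the tool's x, y, z in cm, then the turn about the tool's x in rad, then the closure, from -1 (fully open) to 1 (shut), so that 0 is half open. In form: [[[x, y, z], yaw, fingers], ...]. A call has 1 to 12 rows; each row is the pose to reach, as a shift and turn from the pose commanded when the call began, along the tool's axes at that moment; what a row does not reach only later rows make up. A row lasts 1/12 s, in which the tool goes at most 41.7 mm and 7.16 degrees, less where a joint would pass 70% of its speed; a pose out of reach is approached as far as the arm can. A call with a gripper value outside its range is refused whole. The fingers move at their own pace and stop on an object; FORCE is the grip in N (left out, the last holds). Time passes only in rows, so rows that repeat a pose let the fingers close. It gives the time, the measured TCP pose, the force and the opening at its end, in the units of the state.
- get_obs(): the state, without advancing time (a new reading comes with each control period).
- read_camera(name): name is "scene" or "top"; returns a dict with "frame" (400x640x3 uint8, red, green, blue), "range_z" (400x640 float32, m along the optical axis (not along the pixel's ray), 0 where there is no reading), "camera_matrix" (3x3 intrinsics, pixels), "D" ([k1, k2, p1, p2, k3] as OpenCV has them; the pictures are not rectified), "R" (3x3) and "t" (3): a world point X has camera coordinates R X + t. Camera axes: x right, y down, z forward; pixel columns grow to the right and rows downward; lengths in m; the calibration is good to about 2 mm. A picture is of the moment at which its call begins.
- job_done(): hands the job in, once; it reports no verdict.
The state is a dict: "time": time; "joints": joint angles; "joint_velocities": joint speeds; "tau": joint torques, N m; "position": TCP position; "tcp_rot": TCP orientation; "contact_force": force on the tool from outside, world axes, zero at the start; "torque": the same for the moment, N m; "gripper_width": finger opening in m.
Only numpy, scipy, OpenCV 4.12 (cv2) and the standard library are available. Lean on these libraries where they do the work, as an engineer would, in place of code of your own. Each camera call takes 0.05 s, during which the arm holds its last target. There are 200 camera calls.

## Working session

There is one attempt and no reset: what is moved stays moved. The work goes in short steps, Python scripts to look and compute and a shell command to move; the robot and the scene stay as the last step left them, time stands still between calls to the robot, and variables do not carry over. Pictures are saved under pics/ and viewed, about 8 in all and at most 12, crops included, and the job is handed in when it is done.

```bash
mkdir -p pics; cat > h.py <<'E'
from plant import *
import numpy as np, cv2
def snap(n,f):
    c=read_camera(n); np.savez(f'pics/{f}.npz',**{k:np.asarray(v) for k,v in c.items()})
    cv2.imwrite(f'pics/{f}.png',c['frame'][:,:,::-1]); return c
def world(c,u,v,z=None):
    d=z if z else float(np.median([x for x in c['range_z'][v-1:v+2,u-1:u+2].ravel() if x>0]))
    p=cv2.undistortPoints(np.array([[[u,v]]],float),np.array(c['camera_matrix']),np.array(c['D']))[0,0]
    return np.array(c['R']).T@(np.array([p[0]*d,p[1]*d,d])-np.array(c['t']))
E
python3 - <<'E'
from h import *
snap('scene','s1');snap('top','t1');o=get_obs()
print(o['position'],o['tcp_rot'],o['time'],o['gripper_width'])
E
```

```text
[ 0.15703247 -0.55260544  0.2047095 ] [-1.67382816  1.56915205  1.74454396] 0.1 0.093507258748432
```

View pics/s1.png

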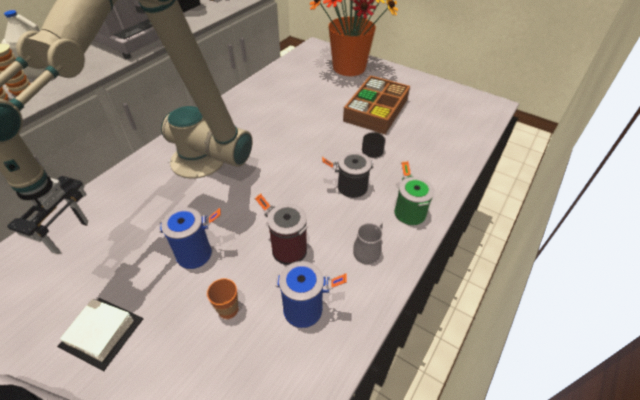

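View pics/t1.png

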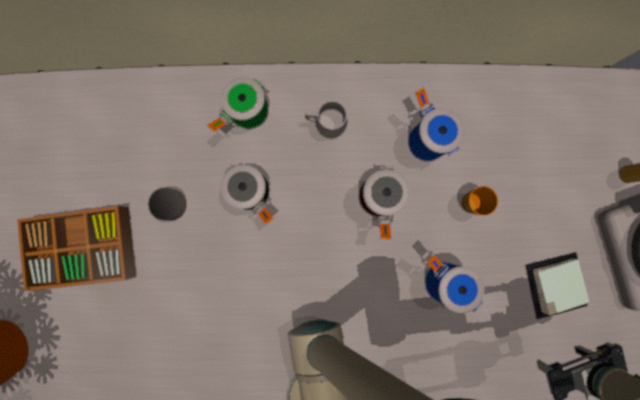

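Candidates. Tall: dark red, scene (288,235) / top (385,190); blue look-alikes at scene (190,238) and (302,293) are rejected. Short: black, scene (354,175) / top (243,187); the green look-alike at scene (412,202) is rejected. The small black stack (373,145) is the cup lids.

```bash
python3 - <<'E'
from h import *
c=dict(np.load('pics/t1.npz'))
f=c['frame']
cv2.imwrite('pics/crop1.png',cv2.resize(f[150:260,210:420],None,fx=3.8,fy=3.8,interpolation=cv2.INTER_CUBIC)[:,:,::-1])
hsv=cv2.cvtColor(f,cv2.COLOR_RGB2HSV)
m=cv2.inRange(hsv,(3,150,130),(18,255,255))
for n,(u0,u1,v0,v1),h,H in (('short',(250,285,195,235),.124,.102),('tall',(365,405,215,250),.164,.142)):
    vs,us=np.nonzero(m[v0:v1,u0:u1]); us+=u0;vs+=v0
    P=np.array([world(c,u,v) for u,v in zip(us,vs)]);P=P[P[:,2]>H-.01]
    print(n,'lever mean',P.mean(0).round(4),'z range',P[:,2].min(),P[:,2].max(),len(P), 'ends',P[P[:,2].argmin()].round(3),P[P[:,2].argmax()].round(3))
    # lid points: depth-based
    cu,cv=(243,187) if n=='short' else (385,190)
    Q=[]
    for v in range(cv-32,cv+33):
        for u in range(cu-32,cu+33):
            if c['range_z'][v,u]>0 and not m[v,u]:
                p=world(c,u,v,float(c['range_z'][v,u]))
                if abs(p[2]-h)<.012: Q.append(p)
    Q=np.array(Q);(x,y),r=cv2.minEnclosingCircle(Q[:,:2].astype(np.float32))
    print(' lid mean',Q.mean(0).round(4),'circ',x,y,r,len(Q))
    for nm,(a,b) in (('mean',Q.mean(0)[:2]),('circ',(x,y))):
        d=P.mean(0)[:2]-np.array([a,b]); print(nm,'dist',np.hypot(*d),'dir',np.degrees(np.arctan2(d[1],d[0])))
E
```

```text
short lever mean [0.5062 0.1547 0.1287] z range 0.11300704885674678 0.14175106805973492 103 ends [0.524 0.163 0.113] [0.5   0.14  0.142]
 lid mean [0.5801 0.2117 0.1239] circ 0.566360354423523 0.19971168041229248 0.08709271997213364 1691
mean dist 0.0933694730318996 dir -142.35897989983354
circ dist 0.07518700199830823 dir -143.18441251910335
tall lever mean [ 0.4645 -0.1395  0.1688] z range 0.15333323995922674 0.18256057521691202 116 ends [ 0.482 -0.149  0.153] [ 0.451 -0.13   0.183]
 lid mean [ 0.5607 -0.1444  0.1638] circ 0.5559418797492981 -0.14347246289253235 0.07118096947669983 1771
mean dist 0.09629598109470051 dir 177.055006667252
circ dist 0.09150745219418975 dir 177.48569340255162
```

View pics/crop1.png

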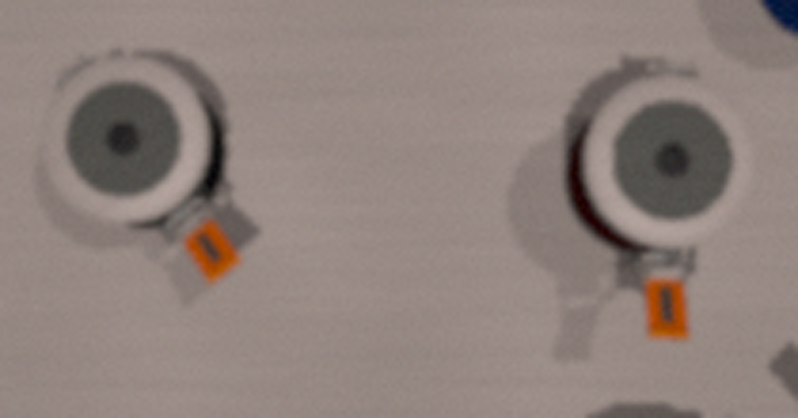

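The crop confirms them: the short can's knob is at crop (123,139) and its pad at (212,250). The tall can's knob is at (673,159) and its pad at (668,308). Both levers stand open.

```bash
python3 - <<'E'
from h import *
from scipy.spatial.transform import Rotation as R
c=dict(np.load('pics/t1.npz')); o=get_obs()
A=R.from_euler('xyz',o['tcp_rot']).as_matrix(); print(A.round(3))
for n,k,p in (('tall',(387,192),(386,231)),('short',(242,187),(266,216))):
    K=world(c,*k);P=world(c,*p);d=P[:2]-K[:2];e=d/np.hypot(*d)
    print(n,K.round(4),P.round(4),np.hypot(*d),np.degrees(np.arctan2(*d[::-1])))
    T=np.r_[K[:2]+.100*e,.215]
    # want tool y along tangent; angle about tool x (down)
    t=np.array([-e[1],e[0],0]); b=A.T@t; a=np.arctan2(b[2],b[1]); a=(a+np.pi/2)%np.pi-np.pi/2
    print(' target',T,'shift cm',(A.T@(T-o['position'])*100).round(2),'turn',a)
E
```

```text
[[-0.     0.273 -0.962]
 [ 0.002 -0.962 -0.273]
 [-1.    -0.002 -0.   ]]
tall [ 0.5599 -0.1461  0.1694] [ 0.4652 -0.142   0.1686] 0.09488450220614944 177.50911990656326
 target [ 0.46003979 -0.14173323  0.215     ] shift cm [ -0.97 -31.25 -40.38] turn 0.3202538151801535
short [0.5793 0.2146 0.1273] [0.5053 0.1533 0.1309] 0.09612468796384763 -140.34163366349253
 target [0.50229708 0.15082254 0.215     ] shift cm [ -0.92 -58.23 -52.43] turn -0.4153901785755647
```

```bash
python3 -m jog '[[[-4.5,0,0],0,1],[[-4.5,0,0],0,1],[[-4.5,-31.2,-40.7],0.32,1],[[-4.5,-31.2,-40.7],0.32,1],[[-4.5,-31.2,-40.7],0.32,1],[[-4.5,-31.2,-40.7],0.32,1],[[-4.5,-31.2,-40.7],0.32,1],[[-4.5,-31.2,-40.7],0.32,1],[[-4.5,-31.2,-40.7],0.32,1],[[-4.5,-31.2,-40.7],0.32,1],[[-4.5,-31.2,-40.7],0.32,1],[[-4.5,-31.2,-40.7],0.32,1]]'
python3 - <<'E'
from h import *
from scipy.spatial.transform import Rotation as R
o=get_obs();A=R.from_euler('xyz',o['tcp_rot']).as_matrix()
print(A.round(3),A.T@(np.array([.463,-.142,.25])-o['position'])*100)
E
```

```text
time: 1.1
position: [0.4067, -0.2175, 0.2507]
tcp_rot: [2.47, 1.569, -0.715]
contact_force: [1.0, -0.2, 0.3]
gripper_width: 0.0173
[[ 0.001 -0.043 -0.999]
 [-0.001 -0.999  0.043]
 [-1.     0.001 -0.001]] [ 0.06843998 -7.79186281 -5.30108885]
```

```bash
python3 -m jog '[[[0,-3.9,-2.65],0,1],[[0,-7.8,-5.3],0,1],[[0,-7.8,-5.3],0,1],[[0,-7.8,-5.3],0,1],[[0,-7.8,-5.3],0,1]]'
python3 - <<'E'
from h import *
from scipy.spatial.transform import Rotation as R
o=get_obs();A=R.from_euler('xyz',o['tcp_rot']).as_matrix()
print(A.round(3),A.T@(np.array([.463,-.142,.19])-o['position'])*100)
c=snap('scene','s2');cv2.imwrite('pics/s2c.png',cv2.resize(c['frame'][120:280,180:380],None,fx=3.5,fy=3.5)[:,:,::-1])
E
```

```text
time: 1.52
position: [0.4618, -0.1438, 0.2503]
tcp_rot: [0.978, 1.569, -2.205]
contact_force: [0.6, -0.5, 0.9]
gripper_width: 0.0006
[[-0.001 -0.041 -0.999]
 [-0.001 -0.999  0.041]
 [-1.     0.001  0.001]] [ 6.02673697 -0.19570899 -0.11732773]
```

View pics/s2c.png

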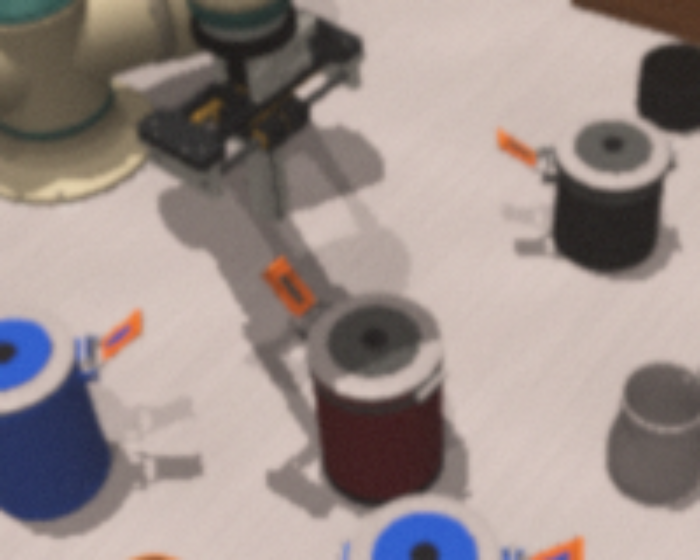

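Fingertips (crop 272,212) are right above the tall can's lever (290,287). Pressing straight down.

```bash
python3 -m jog '[[[3,-0.2,-0.1],0,1],[[6,-0.2,-0.1],0,1],[[7,-0.2,-0.1],0,1],[[8,-0.2,-0.1],0,1],[[9,-0.2,-0.1],0,1],[[10,-0.2,-0.1],0,1]]'; python3 -m jog '[[[1,0,0],0,1],[[2,0,0],0,1],[[3,0,0],0,1],[[4,0,0],0,1]]';  python3 -m jog '[[[0.6,0,0],0,1],[[1.2,0,0],0,1],[[1.6,0,0],0,1],[[1.6,0,0],0,1]]'
python3 - <<'E'
from h import *
c=snap('scene','s3');cv2.imwrite('pics/s3c.png',cv2.resize(c['frame'][120:280,180:380],None,fx=3.5,fy=3.5)[:,:,::-1])
E
```

```text
time: 2.07
position: [0.4634, -0.1431, 0.1511]
tcp_rot: [2.326, 1.568, -0.86]
contact_force: [-1.6, -0.4, 4.5]
gripper_width: 0.0005
time: 2.4
position: [0.4634, -0.1417, 0.1098]
tcp_rot: [2.965, 1.57, -0.22]
contact_force: [-0.8, -0.0, -0.5]
gripper_width: 0.0005
time: 2.73
position: [0.4626, -0.1414, 0.0935]
tcp_rot: [-0.391, 1.569, 2.708]
contact_force: [-0.5, 0.2, 1.1]
gripper_width: 0.0004
```

View pics/s3c.png

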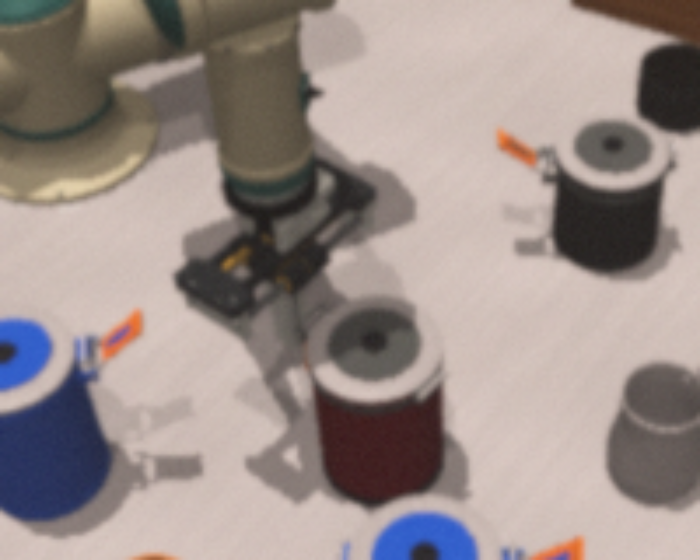

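The lever is no longer standing; only a trace of orange shows by the wall (305,350). I'll retreat upward and check.

```bash
python3 -m jog '[[[-3,0,0.3],0,1],[[-7,0,0.3],0,1],[[-11,0,0.3],0,1],[[-15.5,0,0.3],0,1],[[-15.5,0,0.3],0,1],[[-15.5,0,0.3],0,1]]'
python3 - <<'E'
from h import *
from scipy.spatial.transform import Rotation as R
o=get_obs();A=R.from_euler('xyz',o['tcp_rot']).as_matrix()
e=np.radians(-140.3);t=np.array([-np.sin(e),np.cos(e),0]);b=A.T@t;a=(np.arctan2(b[2],b[1])+np.pi/2)%np.pi-np.pi/2
print(A.T@(np.array([.5046,.1527,.25])-o['position'])*100,a)
c=snap('scene','s4');cv2.imwrite('pics/s4c.png',cv2.resize(c['frame'][120:280,180:380],None,fx=3.5,fy=3.5)[:,:,::-1])
E
```

```text
time: 3.28
position: [0.4621, -0.1424, 0.253]
tcp_rot: [2.737, 1.563, -0.447]
contact_force: [-0.2, -0.4, -0.7]
gripper_width: 0.0005
[  0.22250844 -29.66237057  -2.9767138 ] -0.7359422541043923
```

View pics/s4c.png

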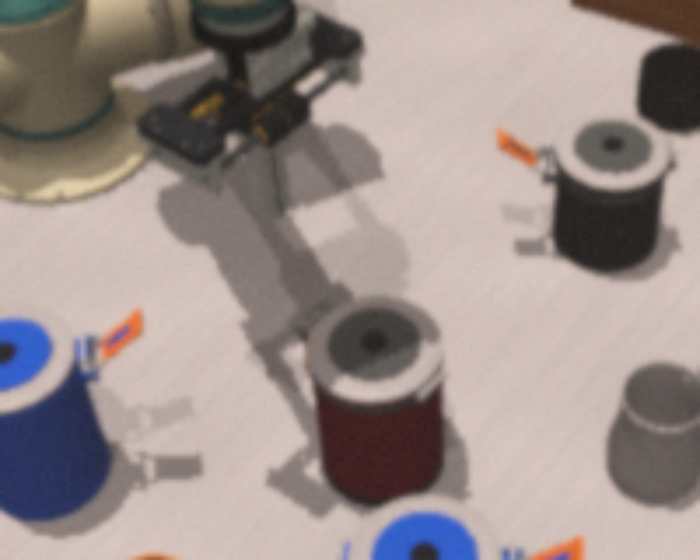

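The tall lever stayed down with the finger away, and the can has not moved. Now the short can.

```bash
python3 -m jog '[[[0,-4,-0.4],-0.1,1],[[0,-8,-0.8],-0.2,1],[[0,-12,-1.2],-0.3,1],[[0,-16,-1.6],-0.4,1],[[0,-20,-2],-0.5,1],[[0,-24,-2.4],-0.6,1],[[0,-28,-2.8],-0.7,1],[[0,-29.6,-3],-0.736,1],[[0,-29.6,-3],-0.736,1],[[0,-29.6,-3],-0.736,1],[[0,-29.6,-3],-0.736,1],[[0,-29.6,-3],-0.736,1]]'
python3 - <<'E'
from h import *
from scipy.spatial.transform import Rotation as R
o=get_obs();A=R.from_euler('xyz',o['tcp_rot']).as_matrix()
e=np.radians(-140.3);t=np.array([-np.sin(e),np.cos(e),0]);b=A.T@t;a=(np.arctan2(b[2],b[1])+np.pi/2)%np.pi-np.pi/2
print(A.T@(np.array([.5046,.1527,.25])-o['position'])*100,a)
c=snap('scene','s5');cv2.imwrite('pics/s5c.png',cv2.resize(c['frame'][80:240,240:440],None,fx=3.5,fy=3.5)[:,:,::-1])
E
```

```text
time: 4.33
position: [0.5023, 0.1515, 0.2487]
tcp_rot: [-0.135, 1.569, -2.586]
contact_force: [0.4, -0.7, -0.5]
gripper_width: 0.0004
[-0.13539146  0.05140743 -0.25038748] -0.002095525825013267
```

View pics/s5c.png

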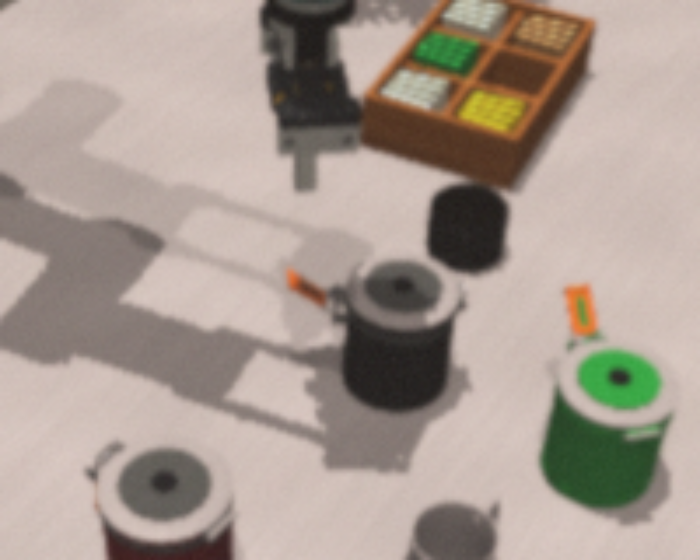

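Fingertips (crop 305,185) are above the short can's lever (308,287); pressing down.

```bash
python3 -m jog '[[[3,0,-0.25],0,1],[[6,0,-0.25],0,1],[[9,0,-0.25],0,1],[[10,0,-0.25],0,1],[[11,0,-0.25],0,1],[[12,0,-0.25],0,1],[[13,0,-0.25],0,1]]'; python3 -m jog '[[[1,0,0],0,1],[[2,0,0],0,1],[[3,0,0],0,1],[[4,0,0],0,1]]';  python3 -m jog '[[[1,0,0],0,1],[[2,0,0],0,1],[[2.3,0,0],0,1],[[2.3,0,0],0,1]]'; python3 -m jog '[[[-3,0,0.3],0,1],[[-7,0,0.3],0,1],[[-11,0,0.3],0,1],[[-15,0,0.3],0,1],[[-19,0,0.3],0,1],[[-19,0,0.3],0,1],[[-19,0,15],0,1],[[-19,0,15],0,1],[[-19,0,15],0,1],[[-19,0,15],0,1],[[-19,0,15],0,1],[[-19,0,15],0,1]]'
python3 - <<'E'
from h import *
c=snap('scene','s6');cv2.imwrite('pics/s6c.png',cv2.resize(c['frame'][120:330,190:430],None,fx=2.8,fy=2.8)[:,:,::-1])
d=snap('top','t2');c0=dict(np.load('pics/t1.npz'))
cv2.imwrite('pics/cmp.png',np.vstack([cv2.resize(x[75:255,140:510],None,fx=1.6,fy=1.6) for x in (c0['frame'],d['frame'])])[:,:,::-1])
E
```

```text
time: 4.97
position: [0.5065, 0.1543, 0.1206]
tcp_rot: [2.538, 1.567, 0.088]
contact_force: [-0.7, 0.5, 4.1]
gripper_width: 0.0005
time: 5.3
position: [0.5057, 0.1548, 0.0793]
tcp_rot: [2.676, 1.568, 0.228]
contact_force: [0.1, 0.1, 0.7]
gripper_width: 0.0003
time: 5.63
position: [0.5037, 0.1544, 0.0549]
tcp_rot: [-0.524, 1.568, -2.972]
contact_force: [0.2, 0.6, 0.9]
gripper_width: 0.0002
time: 6.63
position: [0.3891, 0.0584, 0.2468]
tcp_rot: [2.57, 1.569, 0.12]
contact_force: [1.1, -0.1, 0.0]
gripper_width: 0.0005
```

View pics/s6c.png

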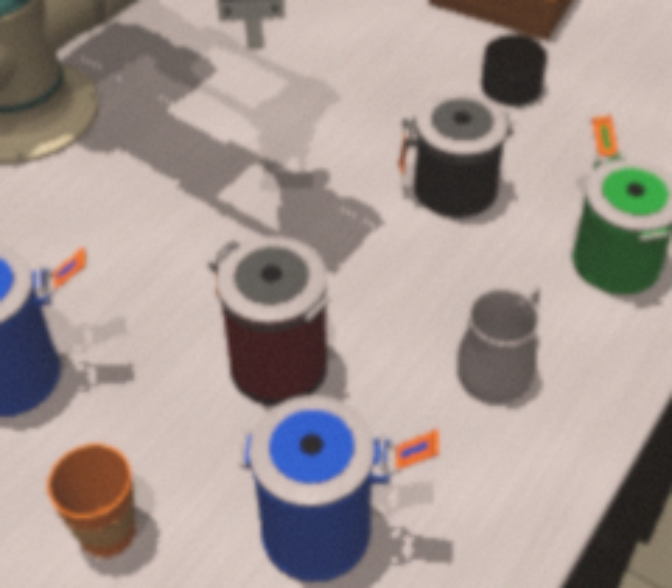

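View pics/cmp.png

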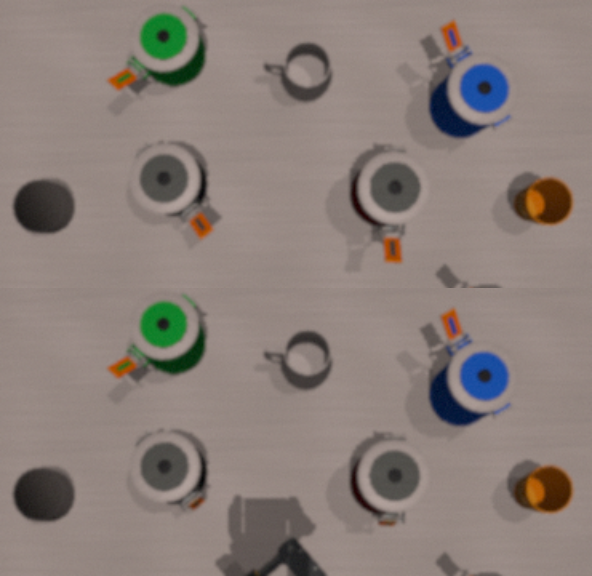

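```bash
python3 -m jog '[[[0,0,0],0,1],[[0,0,0],0,1],[[0,0,0],0,1]]'; python3 -c "
from plant import *
print(job_done())"
```

```text
time: 6.98
position: [0.3901, 0.0592, 0.2461]
tcp_rot: [-0.802, 1.57, 3.033]
contact_force: [0.3, -0.3, -0.3]
gripper_width: 0.0005
the job is handed in; nothing more can be done
None
```

Both clamp levers are down and stayed down after the fingers left them. I pushed each one straight down with the shut fingertips, raised the arm clear, and handed the job in at about 7 s of the 48 s allowed.

- **Levers:** in the last scene and top pictures both hang along their canister walls. I judged this by eye and did not measure the joint angles. The short can's lever is clearly visible; on the tall can only a trace of orange shows.
- **Canisters and bystanders:** comparing the top view before and after, neither canister nor the pitcher, lid stack or paper cup shows any visible movement. The look-alikes were left alone too.
- **Forces:** the highest wrist force reported at the end of a move was about 5 N, and it was near zero, within sensor noise, at hand-in.
- **Disagreement:** the camera put the lever plates about 95 mm from the canister axes, against about 102 mm from the given dimensions. I aimed the fingertips close to both estimates, and both levers went down on the first press.

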